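# Close the UV curing lamp over a filled enamel dial and hold it home

## Robot

A 7-joint arm with a two-finger parallel gripper is mounted at the origin on the work surface. World frame = base frame: x ahead of the robot, y to its left, z up, the work surface at z = 0. Lengths are in m, angles in rad, forces in N, time in s.
With the tool pointing down it reaches from about 0.4 to 0.85 m from the base axis. Payload 4.5 kg.
Tool frame: the origin (TCP) lies where the fingers leave the gripper's body, on its centre line; the fingertips stand 64 mm ahead of it and the grasp point (between the pads) lies 45 mm ahead of it; z points along the fingers, y is the line along which they close (so a half turn about z gives the same grasp; the last joint's range is limited). The gripper opens to 88 mm and grips with 3 to 60 N. Pads are 18 mm wide; open, the fingers measure 123 mm over their backs; the gripper's body (75 mm by 187 mm) begins 45 mm behind the grasp point.
Start: joints at [1.216, 0.689, -0.195, 1.565, 0.157, 0.902, -0.215], TCP at [0.237, -0.578, 0.303] pointing down, gripper open.
Joint ranges: [-3.01, 3.01], [-0.46, 2.08], [-1.47, 1.51], [0.13, 2.56], [-1, 4.14], [0.04, 2.09], [-2.66, 2.66]. Speed limits (rad/s): [2.57, 2.57, 3.14, 3.14, 3.14, 3.14, 3.14].

## Interface

Orientations are given as a unit quaternion [x, y, z, w].
In Python, from plant import r gives the robot as it stands.
- The arm moves only by the tool play_rows, never from a script. Its arguments are lists of equal length, an entry for each row: "translation": the shift along the tool's x, y, z in m, a list of three; "delta_rot": the turn, a rotation vector about the tool's x, y, z in degrees, a list of three; "grip": the opening, from -1 (shut) to 1 (fully open). In form: {"translation": [[x, y, z], ...], "delta_rot": [[rx, ry, rz], ...], "grip": [grip, ...]}. A call has 1 to 20 rows; each row shifts and turns the commanded pose from where the row before left it, along the tool's axes as they then stand; what a row does not reach is not made up. A row lasts 1/8 s, in which the tool goes at most 62.5 mm and 10.7 degrees, less where a joint would pass 70% of its speed; a pose out of reach is approached as far as the arm can. A call with a gripper value outside its range is refused whole. The fingers move at their own pace and stop on an object; "squeeze" is the grip in N (left out, the last holds). Time passes only in rows, so rows that do not move let the fingers close. It gives the time, the measured TCP pose, the force, the opening and the grip force at its end, in the units of the state.
- r.get_state(): the state, without advancing time (a new reading comes with each control period).
- r.snapshot(name): name is "scene" or "side" or "wrist"; returns the picture (420x560x3 uint8, blue, green, red); there is no depth.
- r.get_calibration(name): a dict with "intrinsics" (3x3 intrinsics, pixels), "eye" and "rotation" of the camera in the world. Camera axes: x right, y up, looking along -z (the intrinsics and any distortion apply to the point x, -y, -z); pixel columns grow to the right and rows downward; lengths in m; the calibration is good to about 2 mm. A picture is of the moment at which its call begins: read the wrist's pose just before it. get_calibration takes no time and is no camera call; for the wrist camera it gives the pose at the moment of the call.
- r.finish_job(): hands the job in; it is judged then, once.
Trained networks look in the newest picture that a camera, given by its name, has taken for a name from the list of things; names that differ only in an ending like _2 or _b are one class to them, and where a whole thing is asked for, a point or a joint stands for the part that bears it (a point fixed in the world has none). Each returns a list of dicts, best first, with "confidence" (0 to 1); they miss things now and then, are a little off and sometimes report something else, mostly with a low value. They report only what shows in the picture. A call takes as long as a camera call.
- r.look_for(camera, target): "point" ([x, y, z] in m, in world coordinates, good to about 4 mm: the middle of the surface that is visible of it).
- r.silhouettes(camera, target): "pixels" (420x560 bool, what is visible of it).
The state is a dict: "clock": time; "q": joint angles; "qd": joint speeds; "joint_torque": joint torques, N m; "tool_pos": TCP position; "eef_rot": TCP orientation; "contact_force": force on the tool from outside, world axes, zero at the start; "moment": the same for the moment, N m; "opening": opening from 0.0 (shut) to 1.0 (fully open); "finger_force": force on a finger pad.
Only numpy, scipy, OpenCV 4.12 (cv2) and the standard library are available. Lean on these libraries where they do the work, as an engineer would, in place of code of your own. Each camera call takes 0.05 s, during which the arm holds its last target. There are 200 camera calls.

## Task

The filled watch dial on the curing cell is ready to harden: take the boxwood offcut off the dial without pressing your fingers on the dial, and drop it in the blue scrap box. Then fetch the lamp head by its knurled collar from the charging dock, set it over the cell's spigot, turn the collar until its hidden keyways drop over the pins, and push it fully home against the sprung interlock ring. The lamp only burns while it is held down, so your program finishes while still holding it pressed fully home, with the other things on the bench left where they are.

Things in the scene. Friction and masses are not known exactly. Their poses are not given: they have to be found in the camera images.
- cell: UV curing cell, fixed to the bench: round white housing, 108 mm across, 24 mm high, with a 35 mm thick steel spigot standing at its centre, flat top 58 mm above the bench, top edge chamfered 2 mm. Origin: centre of its underside on the bench; z up. Round the spigot's foot lies the yellow interlock ring, 42 to 53 mm diameter.
- cell_pins (a point): Point on the spigot's axis level with the tops of its four brass pins, 48.5 mm above the bench. The pins, 5 mm thick, stick out sideways a quarter turn apart, to 22 mm from the axis. The spigot is clamped in the housing at a random angle: no pose here tells the pins' direction; they can be seen on the spigot or felt.
- dial: White enamel dial, 30 mm diameter, 2 mm thick, fixed on top of the spigot: its face is 60 mm above the bench and carries the offcut at the start. Origin: centre of its underside. Fragile: the fingers must not press on it.
- interlock (a joint): Travel of the sprung yellow interlock ring, m: 0 up (ring top 30 mm above the bench), 0.004 fully down on its stop (26 mm). It begins to move at 6 N and is fully down at 10 N, lamp weight included; it springs back up when let go.
- lamp: Cordless UV lamp head, 0.22 to 0.31 kg, standing free on the dock. Origin: centre of the lip (lower rim) of its collar; z up along its axis. Knurled aluminium collar, 53 mm outer diameter (54 over the knurl), from the lip to 43 mm above it; over that a 43 mm wide finned black body and a blue cap, top 60 mm above the lip.
- collar_grip (a point): Point on the lamp's axis 30 mm above the lip: a good height to grip the collar.
- lamp_bore (a point): Centre of the collar's mouth, at the lip. Inside: open bore 37.4 mm wide (1.2 mm play all round on the spigot), 38 mm deep, with four keyways a quarter turn apart, 9.5 mm wide, open at the lip and running the whole depth, not seen or marked outside, at no told angle. If a keyway's edge catches on a pin part way down, ease up 1 mm and turn a little (0.05 rad) further.
- cell_home (a point): Point on the spigot's axis 26 mm above the bench, where the lip's centre is when home. With keyways off the pins the lip stops on the pin tops, 48.5 mm up; turned under a light push (either way, at most a quarter turn; keyways catch within 0.1 rad of the pins) the lamp drops, meets the ring at 30 mm, then is pushed home.
- dock: Round black charging dock, 70 mm across, 10 mm high, fixed to the bench; the lamp stands free on its flat top. Origin: centre of its underside.
- offcut: Boxwood offcut, 30 x 16 x 16 mm (long along its x), 12 g, lying on the dial. Origin: its centre.
- scrap_box: Open blue scrap box, 120 mm (x) by 100 mm (y), 45 mm high, walls and floor 4 mm, fixed to the bench. Origin: centre of its underside.
- pot_a: Round card pot of enamel chips, 52 mm across, 20 mm high; bystander. Origin: centre of its underside.
- pot_b: Second such card pot; bystander.
- dial_a: Loose enamel dial lying flat, 42 mm across, 4 mm thick; bystander.
- dial_b: Loose enamel dial lying flat, 44 mm across, 4 mm thick; bystander.
- loupe: Black eye loupe standing on its small end, 38 mm across, 30 mm high; bystander.
- jar: Amber glass jar with black lid, 52 mm across, 60 mm high; bystander.
- brush: Small brush lying flat, 130 mm long along its x; bystander.

How it is judged:
On the way, in this order (a step that is already met when the one before it is completed fails the run):
1. the offcut lies in the scrap box, let go (x of offcut in the frame of scrap_box between -0.056 and 0.056 m and y of offcut in the frame of scrap_box between -0.046 and 0.046 m and z of offcut in the frame of scrap_box below 0.035 m and contact force between the fingers and offcut below 0.1 N), for 0.2 s.
2. the lamp's keyways have dropped over the pins (lip more than 4 mm below the pin tops, on the spigot's axis) (z of lamp in the frame of cell below 0.0445 m and horizontal distance between lamp and cell below 0.004 m and angle between lamp's own z axis and vertical below 0.1 rad), for 0.1 s.
At the end, for the whole second after the job is handed in: Offcut in the scrap box, let go. Lamp upright (0.08 rad) and centred (3 mm) on the spigot, keyways over the pins, lip within 1.5 mm of its 26 mm home height, interlock ring over 3.2 of 4 mm down under more than 7 N, the fingers still holding it (over 5 N), at rest (all of step 1 and value of joint interlock above 0.0032 m and z of lamp in the frame of cell below 0.0275 m and horizontal distance between lamp and cell below 0.003 m and angle between lamp's own z axis and vertical below 0.08 rad and contact force between the fingers and lamp above 5 N and contact force between lamp and cell above 7 N and linear speed of lamp below 0.01 m/s); the arm keeps its last pose, push and grip.
It fails at once if the fingers press on the dial with more than 8 N (contact force between the fingers and dial above 8 N).
It fails at once if a bystander (pot, loose dial, loupe, jar or brush) is moved more than 20 mm (distance of any of pot_a, pot_b, dial_a, dial_b, loupe, jar, brush from where it was at the start of the episode above 0.02 m).
It also fails if it takes over 67 s, if anything falls off the work surface, if the arm or the gripper's body presses on something with over 40 N, if the wrist force passes 120 N, or if a joint passes its speed limit or range.

## Working session

There is one attempt and no reset: what is moved stays moved. The work goes in short steps, Python scripts to look and compute and a tool call to move; the robot and the scene stay as the last step left them, time stands still between calls to the robot, and variables do not carry over. Pictures are saved under pics/ and viewed, at most 10 in all, crops included, and the job is handed in when it is done.

Besides the shell and the picture viewer there is one more tool, called after "Request:" as a command line: name --argument value ..., lists and objects as JSON in quotes. play_rows: Moves the arm, as the interface text tells. Its arguments: {"type":"object","properties":{"translation":{"type":"array","items":{"type":"array","items":{"type":"number"}}},"delta_rot":{"type":"array","items":{"type":"array","items":{"type":"number"}}},"grip":{"type":"array","items":{"type":"number"}},"squeeze":{"type":"number"}},"required":["translation","delta_rot","grip"]}

```bash
mkdir -p pics; ls
python3 - <<'E'
from plant import r
import cv2,numpy as np
s=r.get_state();print({k:np.round(v,4).tolist() for k,v in s.items()})
a=r.snapshot("scene");b=r.snapshot("side")
cv2.imwrite("pics/a.png",a);cv2.imwrite("pics/b.png",b)
for c in("scene","side"):
  for t in("cell","dial","lamp","dock","offcut","scrap_box","jar","pot_a","loupe","brush","dial_a"):
    print(c,t,[(np.round(d["point"],3).tolist(),round(d["confidence"],2)) for d in r.look_for(c,t)[:3]])
E
```

```text
pics
{'clock': 0.0, 'q': [1.2158, 0.69, -0.1945, 1.5663, 0.1573, 0.9025, -0.2151], 'qd': [-0.0009, -0.0003, 0.0012, 0.0012, 0.0005, -0.0008, -0.0], 'joint_torque': [-0.0003, -52.7549, -1.267, -15.3425, -0.0526, 0.0067, 0.0002], 'tool_pos': [0.2367, -0.5779, 0.3019], 'eef_rot': [0.9812, 0.1932, -0.0002, -0.0009], 'contact_force': [0.8446, -0.3455, -0.2301], 'moment': [0.0128, -0.0105, 0.0279], 'finger_force': 0.0, 'opening': 0.9999}
scene cell [([0.577, -0.023, 0.022], 0.9), ([0.698, -0.082, 0.019], 0.21)]
scene dial [([0.444, -0.253, 0.047], 0.73), ([0.702, 0.045, 0.005], 0.58), ([0.518, 0.252, 0.019], 0.58)]
scene lamp [([0.446, -0.25, 0.048], 0.77), ([0.519, 0.251, 0.016], 0.34)]
scene dock [([0.46, -0.25, 0.008], 0.45)]
scene offcut []
scene scrap_box [([0.52, 0.248, 0.019], 0.63)]
scene jar [([0.683, -0.206, 0.035], 0.63)]
scene pot_a [([0.394, 0.075, 0.014], 0.89), ([0.719, 0.132, 0.013], 0.7)]
scene loupe [([0.404, -0.101, 0.03], 0.72), ([0.577, -0.027, 0.023], 0.39)]
scene brush []
scene dial_a [([0.444, -0.253, 0.047], 0.73), ([0.702, 0.045, 0.005], 0.58), ([0.518, 0.252, 0.019], 0.58)]
side cell [([0.537, -0.066, 0.024], 0.7)]
side dial [([0.41, -0.005, 0.0], 0.84), ([0.55, -0.05, 0.063], 0.59), ([0.703, 0.038, 0.001], 0.49)]
side lamp [([0.546, -0.056, 0.029], 0.33), ([0.559, -0.049, 0.071], 0.31)]
side dock [([0.416, -0.285, 0.008], 0.64), ([0.393, 0.071, 0.014], 0.21)]
side offcut [([0.554, -0.049, 0.074], 0.67)]
side scrap_box [([0.527, 0.262, 0.024], 0.87), ([0.686, -0.092, 0.016], 0.29)]
side jar [([0.408, -0.005, -0.0], 0.74), ([0.662, -0.224, 0.046], 0.67)]
side pot_a [([0.393, 0.072, 0.016], 0.8), ([0.714, 0.135, 0.013], 0.58)]
side loupe [([0.405, -0.095, 0.019], 0.92), ([0.425, -0.277, 0.055], 0.46)]
side brush [([0.685, -0.094, 0.018], 0.85), ([0.527, 0.262, 0.024], 0.35)]
side dial_a [([0.41, -0.005, 0.0], 0.84), ([0.55, -0.05, 0.063], 0.59), ([0.703, 0.038, 0.001], 0.49)]
```

View pics/a.png

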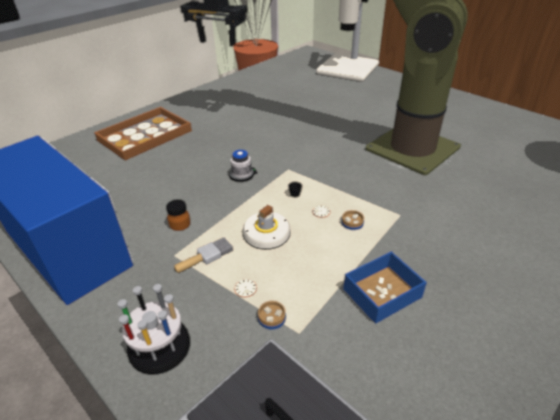

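View pics/b.png

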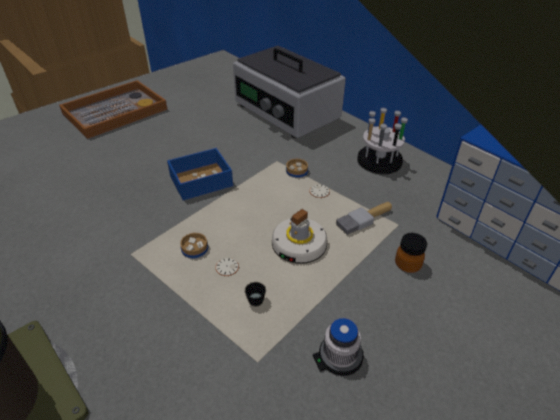

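Run:
```python
from plant import r
import numpy as np
for c in("scene","side","wrist"):
  d=r.get_calibration(c);print(c,{k:np.round(v,4).tolist() for k,v in d.items()})
```

```text
scene {'intrinsics': [[430.8533, 0.0, 285.2429], [0.0, 430.8533, 216.6312], [0.0, 0.0, 1.0]], 'eye': [1.0558, 0.5099, 0.6712], 'rotation': [0.159, 0.3919, 0.833, 0.3568]}
side {'intrinsics': [[452.8929, 0.0, 278.5008], [0.0, 452.8929, 207.3694], [0.0, 0.0, 1.0]], 'eye': [0.1087, -0.4952, 0.642], 'rotation': [0.3883, -0.1473, -0.3191, 0.8519]}
wrist {'intrinsics': [[322.7833, 0.0, 283.8795], [0.0, 322.7833, 209.3198], [0.0, 0.0, 1.0]], 'eye': [0.3114, -0.5482, 0.3853], 'rotation': [-0.1295, 0.0868, -0.5507, 0.82]}
```

The scene picture shows the cell at (267,230), the lamp at (241,163) and the box at (385,287). The side picture shows the offcut at (300,217) and the lamp at (343,342). I'll go over the lamp for a wrist view.

Request:
play_rows --translation '[[0.03, -0.027, 0], [0.03, -0.027, 0], [0.03, -0.027, 0], [0.03, -0.027, 0], [0.03, -0.027, 0], [0.03, -0.027, 0], [0.03, -0.027, 0], [0.03, -0.027, 0], [0, 0, 0], [0, 0, 0]]' --delta_rot '[[0, 0, 0], [0, 0, 0], [0, 0, 0], [0, 0, 0], [0, 0, 0], [0, 0, 0], [0, 0, 0], [0, 0, 0], [0, 0, 0], [0, 0, 0]]' --grip '[1, 1, 1, 1, 1, 1, 1, 1, 1, 1]'

```text
clock: 2.45
tool_pos: [0.3769, -0.2882, 0.3028]
eef_rot: [0.981, 0.193, -0.0, 0.0]
contact_force: [0.4, 0.2, -0.4]
opening: 0.999
finger_force: 0.0
```

```bash
cat > h.py <<'E'
from plant import r
import numpy as np, cv2
from scipy.spatial.transform import Rotation as R
from scipy.optimize import least_squares
class Cam:
    def __init__(s,n):
        c=r.get_calibration(n); s.K=np.array(c["intrinsics"]); s.e=np.array(c["eye"])
        s.R=R.from_quat(c["rotation"]).as_matrix()
    def px(s,P):
        p=(np.atleast_2d(P)-s.e)@s.R*[1,-1,-1]; p=p@s.K.T; return p[:,:2]/p[:,2:]
    def at(s,uv,z):
        uv=np.atleast_2d(np.array(uv,float)); d=np.c_[uv,np.ones(len(uv))]@np.linalg.inv(s.K).T*[1,-1,-1]@s.R.T
        return s.e+d*((z-s.e[2])/d[:,2:])
def circ(c,z,rad,n=72):
    t=np.linspace(0,2*np.pi,n,endpoint=False); return np.c_[c[0]+rad*np.cos(t),c[1]+rad*np.sin(t),np.full(n,z)]
def fitsil(cam,mask,parts,x0):
    """fit xy of stacked circles (z,rad) so their hull matches the mask's contour hull (symmetric distance)"""
    cs,_=cv2.findContours(mask.astype(np.uint8),cv2.RETR_EXTERNAL,cv2.CHAIN_APPROX_NONE)
    c=cv2.convexHull(max(cs,key=cv2.contourArea)).reshape(-1,2)
    m=cv2.moments(c.astype(np.float32)); 
    def f(x):
        p=np.vstack([cam.px(circ(x,z,q)) for z,q in parts]).astype(np.float32)
        h=cv2.convexHull(p)
        return [cv2.pointPolygonTest(h,(float(a),float(b)),True) for a,b in c]
    s=least_squares(f,x0,x_scale=.01,diff_step=1e-3,loss="soft_l1")
    return s.x, np.sqrt(np.mean(np.square(f(s.x))))
E
python3 - <<'E'
from h import *
s=r.get_state();print(s["clock"],s["tool_pos"],s["eef_rot"])
c=Cam("wrist");print("look",-c.R[:,2],c.e)
im=r.snapshot("wrist");cv2.imwrite("pics/c.png",im)
for t in("lamp","dock","cell"):print(t,[(np.round(d["point"],4),d["confidence"]) for d in r.look_for("wrist",t)[:2]])
m=r.silhouettes("wrist","lamp")
for d in m[:2]:
  print(d["confidence"],d["pixels"].sum(),fitsil(c,d["pixels"],[(.01,.0268),(.053,.0268),(.07,.0215)],[.435,-.265]))
m=r.silhouettes("wrist","dock")
for d in m[:2]: print("dock",d["confidence"],d["pixels"].sum(),fitsil(c,d["pixels"],[(0,.035),(.01,.035),(.053,.0268),(.07,.0215)],[.435,-.265]))
E
```

```text
2.45 [ 0.37688048 -0.2882406   0.3028364 ] [ 9.81219043e-01  1.92896302e-01 -1.33492677e-04  4.34192549e-04]
look [-0.28518575 -0.11732135 -0.95126484] [ 0.45140697 -0.25801294  0.38536405]
lamp [(array([ 0.4378, -0.2684,  0.0692]), 0.87), (array([ 0.4042, -0.0943,  0.0191]), 0.33)]
dock [(array([ 0.4451, -0.2652,  0.0099]), 0.64)]
cell []
0.58 2283 (array([ 0.4375795 , -0.26911432]), np.float64(0.5699208134514752))
```

View pics/c.png

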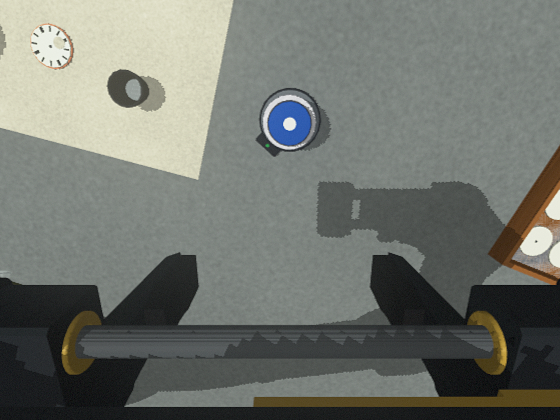

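The wrist picture shows the lamp top-down at (290,120), with the loupe at (128,89) and nothing close to the lamp. Next is the cell.

Request:
play_rows --translation '[[0.028, -0.023, 0.008], [0.028, -0.023, 0.008], [0.028, -0.023, 0.008], [0.028, -0.023, 0.008], [0.028, -0.023, 0.008], [0.028, -0.023, 0.008], [0.028, -0.023, 0.008], [0, 0, 0], [0, 0, 0]]' --delta_rot '[[0, 0, 0], [0, 0, 0], [0, 0, 0], [0, 0, 0], [0, 0, 0], [0, 0, 0], [0, 0, 0], [0, 0, 0], [0, 0, 0]]' --grip '[1, 1, 1, 1, 1, 1, 1, 1, 1]'

```text
clock: 3.88
tool_pos: [0.4971, -0.0652, 0.2466]
eef_rot: [0.981, 0.193, -0.0, 0.0]
contact_force: [-0.1, -1.0, 1.2]
opening: 1.0
finger_force: 0.0
```

Run:
```python
from h import *
s=r.get_state();print(s["clock"],s["tool_pos"],s["eef_rot"])
c=Cam("wrist")
im=r.snapshot("wrist")
for t in("cell","offcut","dial"):print(t,[(np.round(d["point"],4),d["confidence"]) for d in r.look_for("wrist",t)[:2]])
x=np.array([.56,-.045])
for d in r.silhouettes("wrist","cell")[:2]:
  x,e=fitsil(c,d["pixels"],[(.0,.054),(.024,.054)],x);print(d["confidence"],d["pixels"].sum(),x,e)
for d in r.silhouettes("wrist","offcut")[:2]:
  cs,_=cv2.findContours(d["pixels"].astype(np.uint8),0,1);k=max(cs,key=cv2.contourArea)
  print("off",d["confidence"],d["pixels"].sum(),c.at(cv2.boxPoints(cv2.minAreaRect(k)),.076).round(4).tolist())
u,v=c.px([x[0],x[1],.05])[0].astype(int);print(u,v)
cr=im[max(0,v-80):v+80,max(0,u-80):u+80];cv2.imwrite("pics/d.png",cv2.resize(cr,None,fx=3.6,fy=3.6,interpolation=2));print(cr.shape)
```

```text
3.875 [ 0.49708086 -0.06520635  0.24664743] [ 9.81254192e-01  1.92717163e-01 -4.31250819e-04  3.46405676e-04]
cell [(array([ 0.5597, -0.0485,  0.0229]), 0.82)]
offcut [(array([ 0.5629, -0.043 ,  0.0765]), 0.66)]
dial [(array([ 0.559 , -0.0551,  0.0617]), 0.55)]
0.73 9562 [ 0.55689742 -0.04719543] 1.2883245290997152
0.4 529 [ 0.50258396 -0.2981837 ] 5.930953863549493
off 0.79 867 [[0.5428, -0.0366, 0.076], [0.5729, -0.0347, 0.076], [0.5744, -0.051, 0.076], [0.5442, -0.0536, 0.076]]
505 279
(160, 135, 3)
```

View pics/d.png

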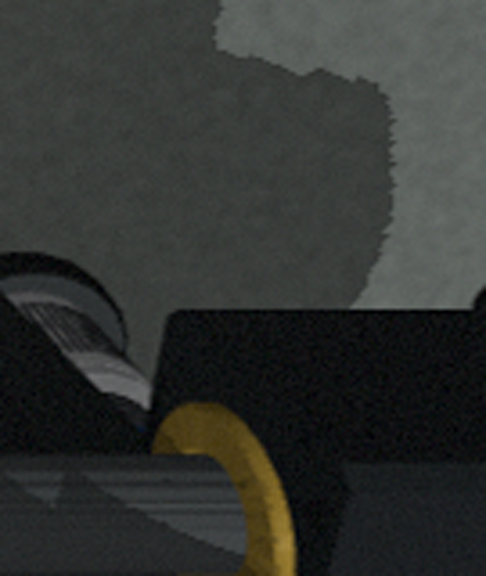

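The crop missed its target: a false second silhouette set the centre, so it shows only a finger and the lamp's edge. I'll crop again at the cell.

Run:
```python
from h import *
c=Cam("wrist")
im=r.snapshot("wrist")
u,v=c.px([.557,-.047,.05])[0].astype(int)
v0=max(0,v-80);u0=u-80;print(u0,v0)
cr=im[v0:v0+150,u0:u0+160];cv2.imwrite("pics/e.png",cv2.resize(cr,None,fx=4,fy=4,interpolation=2))
```

```text
210 47
```

View pics/e.png

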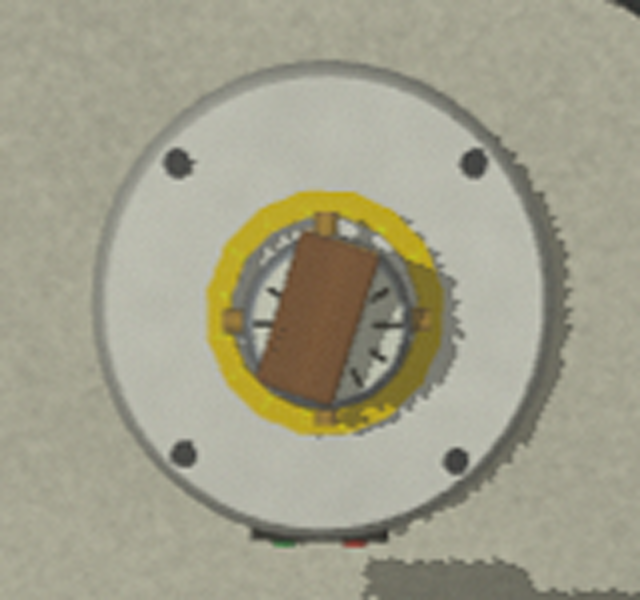

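The cell is centred at about crop (326,320). The brass pins are at up (326,223), right (420,321), down (326,415) and left (233,321), so they line up with the tool axes. The offcut's corners are (305,233), (380,255), (330,403) and (257,375).

Run:
```python
from h import *
c=Cam("wrist")
f=lambda p:(np.array(p,float)+.5)/4-.5+[210,47]
pins=c.at(f([(326,223),(420,321),(326,415),(233,321)]),.047);print(pins.round(4).tolist(),pins.mean(0))
d=pins-pins.mean(0);print("pin deg",np.degrees(np.arctan2(d[:,1],d[:,0])).round(1),np.hypot(d[:,0],d[:,1]))
h=c.at(f([(178,163),(474,163),(184,454),(457,460)]),.024);print("screws",h.mean(0))
o=c.at(f([(305,233),(380,255),(330,403),(257,375)]),.076);print("off",o.round(4).tolist(),o.mean(0))
for a,b in((0,3),(1,2)):print(np.degrees(np.arctan2(*(o[a]-o[b])[1::-1])),np.linalg.norm(o[a]-o[b]))
s=Cam("side");q=Cam("scene")
for k in("side","scene"):
  C=Cam(k);r.snapshot(k)
  for t,parts,x in(("scrap_box",None,None),("lamp",[(.01,.0268),(.053,.0268),(.07,.0215)],[.4375,-.269]),("cell",[(.0,.054),(.024,.054)],[.557,-.047])):
    for m in r.silhouettes(k,t)[:1]:
      if parts: print(k,t,m["confidence"],fitsil(C,m["pixels"],parts,x))
      else:
        cs,_=cv2.findContours(m["pixels"].astype(np.uint8),0,1);H=cv2.convexHull(max(cs,key=cv2.contourArea))
        pc=C.at(H.reshape(-1,2),.045);print(k,t,m["confidence"],pc[:,:2].round(3).tolist())
```

```text
[[0.5759, -0.0397, 0.047], [0.5652, -0.0658, 0.047], [0.5394, -0.0549, 0.047], [0.5503, -0.029, 0.047]] [ 0.55771156 -0.04736193  0.047     ]
pin deg [  22.7  -67.8 -157.6  112.1] [0.01977142 0.01991028 0.01979806 0.01980369]
screws [ 0.55754876 -0.04722228  0.024     ]
off [[0.5724, -0.0363, 0.076], [0.5741, -0.0508, 0.076], [0.5452, -0.0527, 0.076], [0.5448, -0.0376, 0.076]] [ 0.55911146 -0.04432628  0.076     ]
2.7051798131499973 0.02765155724968174
3.7225334358478253 0.02897930322978393
side scrap_box 0.87 [[0.591, 0.282], [0.592, 0.276], [0.584, 0.244], [0.57, 0.194], [0.558, 0.175], [0.535, 0.143], [0.529, 0.143], [0.482, 0.153], [0.46, 0.16], [0.443, 0.165], [0.434, 0.169], [0.432, 0.17], [0.433, 0.183], [0.449, 0.241], [0.455, 0.259], [0.463, 0.277], [0.473, 0.298], [0.479, 0.309], [0.514, 0.305], [0.578, 0.288], [0.589, 0.284]]
side lamp 0.75 (array([ 0.43600501, -0.26901319]), np.float64(0.7447867405153326))
side cell 0.73 (array([ 0.55585172, -0.04721227]), np.float64(0.740033859157608))
scene scrap_box 0.83 [[0.455, 0.224], [0.456, 0.232], [0.46, 0.248], [0.469, 0.286], [0.473, 0.297], [0.48, 0.312], [0.484, 0.316], [0.501, 0.322], [0.509, 0.324], [0.52, 0.327], [0.536, 0.324], [0.621, 0.3], [0.624, 0.297], [0.625, 0.294], [0.623, 0.289], [0.612, 0.246], [0.604, 0.216], [0.599, 0.208], [0.58, 0.195], [0.573, 0.192], [0.566, 0.191], [0.503, 0.206], [0.478, 0.213], [0.461, 0.218]]
scene lamp 0.57 (array([ 0.43793453, -0.26705523]), np.float64(0.43064193747817886))
scene cell 0.64 (array([ 0.56037359, -0.04398719]), np.float64(0.7695554670388906))
```

The cell is at (0.5577,-0.0473), with pins at 22.4° mod 90. The offcut is at (0.559,-0.044) with yaw 3.5°, and the lamp is at (0.4375,-0.269). I'll approach over the offcut.

Request:
play_rows --translation '[[0.0326, 0.0021, 0.02], [0.0326, 0.0021, 0.02], [0, 0, 0.02], [0, 0, 0.02], [0, 0, 0.015], [0, 0, 0], [0, 0, 0]]' --delta_rot '[[0, 0, 0], [0, 0, 0], [0, 0, 9.4], [0, 0, 9.4], [0, 0, 0], [0, 0, 0], [0, 0, 0]]' --grip '[0.2, 0.0, 0.0, 0.0, 0.0, 0.0, 0.0]' --squeeze 6

```text
clock: 5.5
tool_pos: [0.5598, -0.0435, 0.1522]
eef_rot: [1.0, 0.031, 0.0, -0.0]
contact_force: [-0.5, -0.1, 0.6]
opening: 0.5
finger_force: 0.0
```

Run:
```python
from h import *
s=r.get_state();print(s["tool_pos"],R.from_quat(s["eef_rot"]).as_matrix()[:,0],s["opening"])
```

```text
[ 0.55975674 -0.04348507  0.15223034] [9.98080292e-01 6.19258288e-02 9.60603992e-04] 0.5002137999012078
```

Request:
play_rows --translation '[[0, 0, 0.012], [0, 0, 0.012], [0, 0, 0], [0, 0, 0], [0, 0, 0], [0, 0, 0], [0, 0, 0], [0, 0, 0]]' --delta_rot '[[0, 0, 0], [0, 0, 0], [0, 0, 0], [0, 0, 0], [0, 0, 0], [0, 0, 0], [0, 0, 0], [0, 0, 0]]' --grip '[0, 0, 0, -1, -1, -1, -1, -1]'

```text
clock: 6.5
tool_pos: [0.5596, -0.0434, 0.128]
eef_rot: [1.0, 0.03, 0.0, 0.0]
contact_force: [0.2, 0.4, 1.7]
opening: 0.18
finger_force: 6.0
```

Request:
play_rows --translation '[[0, 0, -0.02], [0, 0, -0.02], [0, 0, -0.02], [-0.0023, -0.037, 0], [-0.0023, -0.037, 0], [-0.0023, -0.037, 0], [-0.0023, -0.037, 0], [-0.0023, -0.037, 0], [-0.0023, -0.037, 0], [-0.0023, -0.037, 0], [-0.0023, -0.037, 0], [0, 0, 0.02], [0, 0, 0.03], [0, 0, 0.03], [0, 0, 0], [0, 0, 0]]' --delta_rot '[[0, 0, 0], [0, 0, 0], [0, 0, 0], [0, 0, 0], [0, 0, 0], [0, 0, 0], [0, 0, 0], [0, 0, 0], [0, 0, 0], [0, 0, 0], [0, 0, 0], [0, 0, 0], [0, 0, 0], [0, 0, 0], [0, 0, 0], [0, 0, 0]]' --grip '[-1, -1, -1, -1, -1, -1, -1, -1, -1, -1, -1, -1, -1, -1, -1, -1]'

```text
clock: 8.5
tool_pos: [0.5235, 0.2511, 0.1085]
eef_rot: [1.0, 0.03, 0.0, -0.0]
contact_force: [0.9, -0.2, 0.9]
opening: 0.177
finger_force: 6.0
```

Run:
```python
from h import *
r.snapshot("side")
for t in("scrap_box","offcut"):print([(np.round(d["point"],4),d["confidence"]) for d in r.look_for("side",t)[:2]])
c=Cam("wrist");im=r.snapshot("wrist");cv2.imwrite("pics/f.png",im)
```

```text
[(array([0.514 , 0.2269, 0.0181]), 0.98)]
[(array([0.5112, 0.2461, 0.0501]), 0.5)]
```

View pics/f.png

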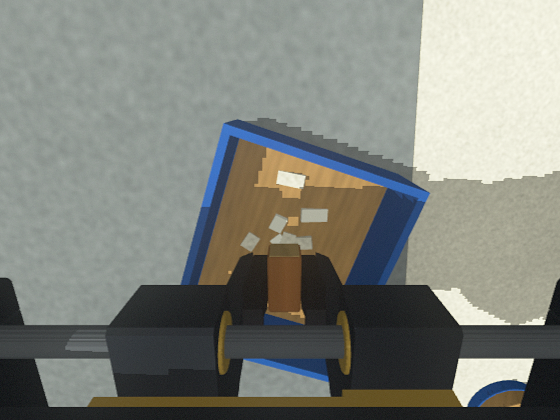

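The offcut hangs inside the box (gripped at (285,280), box walls around it). I'll release it, lift, and go over the lamp.

Request:
play_rows --translation '[[0, 0, 0], [0, 0, 0], [0, 0, 0], [0, 0, -0.03], [0, 0, -0.05], [0, 0, -0.05]]' --delta_rot '[[0, 0, 0], [0, 0, 0], [0, 0, 0], [0, 0, 0], [0, 0, 0], [0, 0, 0]]' --grip '[0.0, 0.0, 0.0, 0.0, 0.4, 1]' --squeeze 30

```text
clock: 9.45
tool_pos: [0.5228, 0.2508, 0.2388]
eef_rot: [1.0, 0.03, -0.0, 0.0]
contact_force: [1.7, -0.0, -0.1]
opening: 0.703
finger_force: 0.0
```

Run:
```python
from h import *
r.snapshot("wrist")
for t in("scrap_box","offcut"):print([(np.round(d["point"],4),d["confidence"]) for d in r.look_for("wrist",t)[:2]])
print(r.get_state()["q"])
```

```text
[(array([0.5203, 0.2517, 0.007 ]), 0.78)]
[(array([0.5248, 0.2519, 0.0187]), 0.69), (array([ 0.4279, -0.0048,  0.0052]), 0.62)]
[-0.58551938  0.7125723   0.10126426  1.77558028 -0.10863211  0.65301148
 -1.93305606]
```

Request:
play_rows --translation '[[-0.0084, 0.0367, 0], [-0.0084, 0.0367, 0], [-0.0084, 0.0367, 0], [-0.0084, 0.0367, 0], [-0.0084, 0.0367, 0], [-0.0084, 0.0367, 0], [-0.0084, 0.0367, 0], [-0.0084, 0.0367, 0], [-0.0084, 0.0367, 0], [-0.0084, 0.0367, 0], [-0.0084, 0.0367, 0], [-0.0084, 0.0367, 0], [-0.0084, 0.0367, 0], [-0.0084, 0.0367, 0], [0, 0, 0], [0, 0, 0]]' --delta_rot '[[0, 0, 0], [0, 0, 0], [0, 0, 0], [0, 0, 0], [0, 0, 0], [0, 0, 0], [0, 0, 0], [0, 0, 0], [0, 0, 0], [0, 0, 0], [0, 0, 0], [0, 0, 0], [0, 0, 0], [0, 0, 0], [0, 0, 0], [0, 0, 0]]' --grip '[1, 1, 1, 1, 1, 1, 1, 1, 1, 1, 1, 1, 1, 1, 1, 1]'

```text
clock: 11.6
tool_pos: [0.4365, -0.2679, 0.2368]
eef_rot: [1.0, 0.031, -0.001, -0.001]
contact_force: [0.1, -0.7, -0.6]
opening: 0.998
finger_force: 0.0
```

Run:
```python
from h import *
s=r.get_state();print(s["q"],s["tool_pos"])
c=Cam("wrist");im=r.snapshot("wrist")
for m in r.silhouettes("wrist","lamp")[:1]: print(fitsil(c,m["pixels"],[(.01,.0268),(.053,.0268),(.07,.0215)],[.4375,-.269]),m["confidence"],np.argwhere(m["pixels"]).mean(0))
# blue cap centroid at top z=.07
h=cv2.cvtColor(im,cv2.COLOR_BGR2HSV);k=cv2.inRange(h,(105,150,60),(125,255,255));u,v=c.px([.4375,-.269,.07])[0]
n,l,st,ce=cv2.connectedComponentsWithStats(k)
for i in range(1,n):
  if st[i,4]>100: print(st[i],ce[i],c.at(ce[i],.069))
```

```text
[ 0.49338055  0.64352626 -0.05214166  1.97210556  0.05997876  0.52968549
 -1.10963826] [ 0.43652726 -0.26793289  0.23677462]
(array([ 0.44882141, -0.27025773]), np.float64(2.633840011824876)) 0.52 [170.05       288.72352941]
[ 261  184   50   46 1586] [285.57755359 206.19167718] [[ 0.43844315 -0.26905915  0.069     ]]
```

Request:
play_rows --translation '[[0.0014, 0.0012, 0.04], [0, 0, 0.04], [0, 0, 0.04], [0, 0, 0.02], [0, 0, 0.0118], [0, 0, 0], [0, 0, 0], [0, 0, 0], [0, 0, 0], [0, 0, 0], [0, 0, 0]]' --delta_rot '[[0, 0, 0], [0, 0, 0], [0, 0, 0], [0, 0, 0], [0, 0, 0], [0, 0, 0], [0, 0, 0], [0, 0, 0], [0, 0, 0], [0, 0, 0], [0, 0, 0]]' --grip '[1, 1, 1, 1, 1, 1, -1, -1, -1, -1, -1]' --squeeze 45

```text
clock: 13.08
tool_pos: [0.4385, -0.2702, 0.0863]
eef_rot: [1.0, 0.03, 0.0, 0.0]
contact_force: [0.7, -0.1, 4.4]
opening: 0.592
finger_force: 45.0
```

Request:
play_rows --translation '[[0, 0, -0.01], [0, 0, -0.03], [0, 0, -0.05], [0.0166, -0.0269, 0], [0.0166, -0.0269, 0], [0.0166, -0.0269, 0], [0.0166, -0.0269, 0], [0.0166, -0.0269, 0], [0.0166, -0.0269, 0], [0.0166, -0.0269, 0], [0.0166, -0.0269, 0], [0, 0, 0], [0, 0, 0], [0, 0, 0]]' --delta_rot '[[0, 0, 0], [0, 0, 0], [0, 0, 0], [0, 0, 0], [0, 0, 0], [0, 0, 0], [0, 0, 0], [0, 0, 0], [0, 0, 0], [0, 0, 0], [0, 0, 0], [0, 0, 0], [0, 0, 0], [0, 0, 0]]' --grip '[-1, -1, -1, -1, -1, -1, -1, -1, -1, -1, -1, -1, -1, -1]'

```text
clock: 14.82
tool_pos: [0.5571, -0.0488, 0.176]
eef_rot: [1.0, 0.029, -0.0, 0.0]
contact_force: [0.5, 0.5, -2.3]
opening: 0.593
finger_force: 45.0
```

Run:
```python
from h import *
s=r.get_state();print(s["clock"],s["tool_pos"],s["contact_force"],s["q"][6],R.from_quat(s["eef_rot"]).as_matrix()[:,2])
x=s["tool_pos"][:2];lip=s["tool_pos"][2]-.0763
for k in("side","scene"):
  C=Cam(k);im=r.snapshot(k)
  for m in r.silhouettes(k,"lamp")[:1]: print(k,m["confidence"],m["pixels"].sum(),fitsil(C,m["pixels"],[(lip,.0268),(lip+.043,.0268),(lip+.06,.0215)],x))
  for m in r.silhouettes(k,"cell")[:1]: print(k,"cell",m["confidence"],fitsil(C,m["pixels"],[(0,.054),(.024,.054)],[.557,-.047]))
  u,v=C.px([*x,.07])[0].astype(int);cr=im[v-50:v+50,u-65:u+65]
  globals()[k]=cv2.resize(cr,None,fx=6,fy=3*2,interpolation=2)[:, :780]
cv2.imwrite("pics/g.png",cv2.resize(np.vstack([side,scene]),(390,600)))
```

```text
14.825 [ 0.55711777 -0.04883028  0.17596347] [ 0.47197944  0.50844555 -2.30174718] -1.4609999034828114 [-8.90867144e-04 -9.84747203e-04 -9.99999118e-01]
side 0.75 745 (array([ 0.55544528, -0.04895884]), np.float64(3.0586175240319595))
side cell 0.6 (array([ 0.55634795, -0.04787065]), np.float64(1.0306873771332334))
scene 0.88 536 (array([ 0.5586384, -0.0452284]), np.float64(2.6357524037330964))
scene cell 0.56 (array([ 0.56021148, -0.04334909]), np.float64(0.7879038188789013))
```

View pics/g.png

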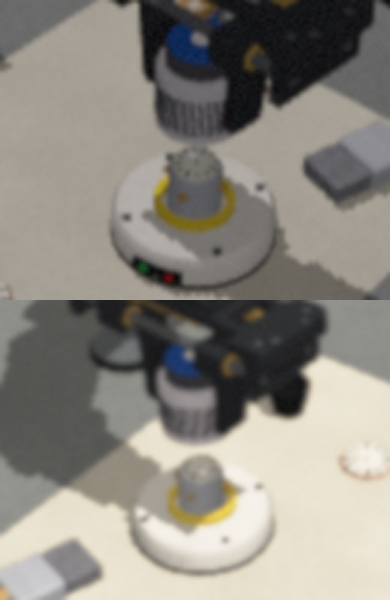

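Both views show the lamp upright between the fingers, with its mouth above the spigot and the pins visible. All the measurements agree on a shift of about (+1.1,+1.5) mm. I'll shift and lower to just above the pins.

Request:
play_rows --translation '[[0.0012, -0.0014, 0.015], [0, 0, 0.015], [0, 0, 0.008], [0, 0, 0], [0, 0, 0.004], [0, 0, 0.004], [0, 0, 0.003], [0, 0, 0]]' --delta_rot '[[0, 0, 0], [0, 0, 0], [0, 0, 0], [0, 0, 0], [0, 0, 0], [0, 0, 0], [0, 0, 0], [0, 0, 0]]' --grip '[-1, -1, -1, -1, -1, -1, -1, -1]'

```text
clock: 16.12
tool_pos: [0.5589, -0.0461, 0.1268]
eef_rot: [1.0, 0.03, -0.0, 0.0]
contact_force: [0.1, -0.4, -3.3]
opening: 0.59
finger_force: 45.0
```

```bash
python3 -c "
from h import *
s=r.get_state();print(s['tool_pos'],s['contact_force'],s['moment'])"
```

```text
[ 0.55894427 -0.04609202  0.12678643] [ 0.07733981 -0.40120433 -3.31821972] [-0.12912592  0.00551943 -0.03950236]
```

Request:
play_rows --translation '[[0, 0, 0.002], [0, 0, 0.001], [0, 0, 0.001], [0, 0, 0]]' --delta_rot '[[0, 0, 0], [0, 0, 0], [0, 0, 0], [0, 0, 0]]' --grip '[-1, -1, -1, -1]'

```text
clock: 16.62
tool_pos: [0.5591, -0.046, 0.1236]
eef_rot: [1.0, 0.03, 0.0, 0.0]
contact_force: [-1.3, -1.0, 5.1]
opening: 0.594
finger_force: 45.0
```

Request:
play_rows --translation '[[-0.0006, 0.0006, 0], [0, 0, 0], [0, 0, 0], [0, 0, 0]]' --delta_rot '[[0, 0, -4], [0, 0, -4], [0, 0, -4], [0, 0, -4]]' --grip '[-1, -1, -1, -1]'

```text
clock: 17.12
tool_pos: [0.5588, -0.046, 0.1235]
eef_rot: [0.985, 0.17, 0.001, -0.0]
contact_force: [-0.6, -0.8, 4.3]
opening: 0.598
finger_force: 45.0
```

```bash
python3 -c "
from h import *
s=r.get_state();print(s['tool_pos'],s['contact_force'],s['moment'])"
```

```text
[ 0.55875601 -0.04603984  0.12351952] [-0.57430514 -0.75135809  4.27837465] [-0.11250968  0.16180318 -0.00378456]
```

Request:
play_rows --translation '[[0, 0, 0.0005], [0, 0, 0], [0, 0, 0], [0, 0, 0], [0, 0, 0]]' --delta_rot '[[0, 0, -4], [0, 0, -4], [0, 0, -4], [0, 0, -4], [0, 0, -4]]' --grip '[-1, -1, -1, -1, -1]'

```text
clock: 17.75
tool_pos: [0.5589, -0.0456, 0.1232]
eef_rot: [0.941, 0.339, 0.001, -0.0]
contact_force: [-0.1, 0.3, 1.7]
opening: 0.591
finger_force: 45.0
```

Request:
play_rows --translation '[[0, 0, 0.001], [0, 0, 0], [0, 0, 0], [0, 0, 0]]' --delta_rot '[[0, 0, 0], [0, 0, -4], [0, 0, -4], [0, 0, -4]]' --grip '[-1, -1, -1, -1]'

```text
clock: 18.25
tool_pos: [0.5583, -0.0461, 0.1212]
eef_rot: [0.9, 0.435, -0.0, -0.0]
contact_force: [0.0, 0.2, -2.9]
opening: 0.59
finger_force: 45.0
```

```bash
python3 -c "
from h import *
s=r.get_state();print(s['tool_pos'],s['contact_force'],s['moment'],R.from_quat(s['eef_rot']).as_matrix()[:,0],s['q'][6])"
```

```text
[ 0.55830429 -0.04609167  0.12116344] [ 0.02425223  0.17113725 -2.88248156] [ 0.00238038 -0.04910204  0.0139749 ] [6.21318776e-01 7.83557887e-01 1.27679658e-04] -0.9635376266166437
```

The push force vanished and the lip is below the pin tops, so the keyways have caught. I'll lower gently.

Request:
play_rows --translation '[[0, 0, 0.002], [0, 0, 0.002], [0, 0, 0.002], [0, 0, 0]]' --delta_rot '[[0, 0, 0], [0, 0, 0], [0, 0, 0], [0, 0, 0]]' --grip '[-1, -1, -1, -1]'

```text
clock: 18.75
tool_pos: [0.5583, -0.0464, 0.1152]
eef_rot: [0.901, 0.434, -0.0, -0.0]
contact_force: [-0.5, 0.3, -3.1]
opening: 0.596
finger_force: 45.0
```

```bash
python3 -c "
from h import *
s=r.get_state();print(s['tool_pos'],s['contact_force'],s['moment'])"
```

```text
[ 0.55828121 -0.04639149  0.11517341] [-0.52477692  0.25576188 -3.12345312] [-0.06936493  0.00033398  0.00796789]
```

Request:
play_rows --translation '[[0, 0, 0], [0, 0, 0.003], [0, 0, 0.003], [0, 0, 0.002], [0, 0, 0.002], [0, 0, 0]]' --delta_rot '[[0, 0, -2], [0, 0, 0], [0, 0, 0], [0, 0, 0], [0, 0, 0], [0, 0, 0]]' --grip '[-1, -1, -1, -1, -1, -1]'

```text
clock: 19.5
tool_pos: [0.5583, -0.0464, 0.1057]
eef_rot: [0.893, 0.45, -0.0, 0.0]
contact_force: [-1.2, -0.3, 4.5]
opening: 0.593
finger_force: 45.0
```

```bash
python3 -c "
from h import *
s=r.get_state();print(s['tool_pos'],s['contact_force'],s['moment'])"
```

```text
[ 0.55833932 -0.04643907  0.10574328] [-1.18383118 -0.27762635  4.46326543] [ 0.0595277   0.33153803 -0.0395589 ]
```

Request:
play_rows --translation '[[0, 0, 0.002], [0, 0, 0.002], [0, 0, 0.001], [0, 0, 0.001], [0, 0, 0], [0, 0, 0]]' --delta_rot '[[0, 0, 0], [0, 0, 0], [0, 0, 0], [0, 0, 0], [0, 0, 0], [0, 0, 0]]' --grip '[-1, -1, -1, -1, -1, -1]' --squeeze 55

```text
clock: 20.25
tool_pos: [0.5583, -0.0464, 0.1021]
eef_rot: [0.893, 0.45, 0.0, 0.001]
contact_force: [-6.2, 0.1, 27.1]
opening: 0.591
finger_force: 55.0
```

```bash
python3 -c "
from h import *
s=r.get_state();print(s['tool_pos'],s['contact_force'],s['moment'])"
```

```text
[ 0.55832058 -0.04638977  0.10208246] [-6.2351198   0.11176173 27.10586141] [ 0.15712953  1.42439315 -0.00765639]
```

Request:
play_rows --translation '[[-0.0005, -0.0006, -0.0004], [0, 0, 0], [0, 0, 0], [0, 0, 0], [0, 0, 0], [0, 0, 0]]' --delta_rot '[[0, 0, 0], [0, 0, 0], [0, 0, 0], [0, 0, 0], [0, 0, 0], [0, 0, 0]]' --grip '[-1, -1, -1, -1, -1, -1]'

```text
clock: 21.0
tool_pos: [0.5582, -0.0464, 0.1021]
eef_rot: [0.893, 0.45, 0.001, 0.001]
contact_force: [-4.9, 0.8, 21.9]
opening: 0.594
finger_force: 55.0
```

Run:
```python
from h import *
s=r.get_state();print(s['clock'],s['tool_pos'],s['contact_force'],s['moment'],R.from_quat(s["eef_rot"]).as_matrix()[:,2])
out=[]
for k in("side","scene"):
  C=Cam(k);im=r.snapshot(k)
  u,v=C.px([.5577,-.047,.05])[0].astype(int);out.append(cv2.resize(im[v-45:v+45,u-65:u+65],(433,300),interpolation=2))
cv2.imwrite("pics/i.png",np.vstack(out))
print([(np.round(d["point"],3),d["confidence"]) for k in("side","scene") for d in r.look_for(k,"offcut")[:1]])
```

```text
21.0 [ 0.55821445 -0.04643204  0.10214402] [-4.87735916  0.81321627 21.89095454] [ 0.15866112  0.96140352 -0.03002381] [ 2.36049673e-03 -5.16052625e-04 -9.99997081e-01]
[(array([0.518, 0.247, 0.017]), 0.49), (array([0.526, 0.256, 0.02 ]), 0.59)]
```

View pics/i.png

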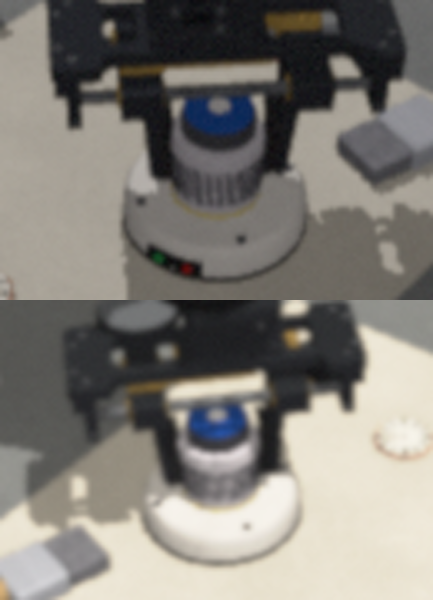

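Both views show the collar seated down at the yellow ring and upright. The height stayed put when the push eased from 27 to 22 N, so it is on the hard stop. The offcut is in the box, so I'm handing in.

```bash
python3 -c "
from plant import r
print(r.finish_job())"
```

```text
the job is handed in; nothing more can be done
None
```

I handed the job in at 21 s of robot time. The offcut is in the scrap box, and the gripper is still holding the lamp fully home on the cell with about 22 N of push; the hand-in returned no verdict.

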